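# Tap the egg cup and the salt shaker into the wells of the breakfast board

## Task

The breakfast board is about to be carried to the table, but the egg cup (with its boiled egg) and the salt shaker stand beside the round wells turned for them. With light fingertip pushes, slide the egg cup into the larger well on the left and the salt shaker into the smaller well on the right until each drops in and stands upright on the well's floor. Do not grasp or lift anything or knock anything over: the egg stays in its cup, the board stays where it is and the other things on the worktop are left alone.

Things in the scene. Friction and masses are not known exactly. Their poses are not given: they have to be found in the camera images.
- egg_board: light wooden breakfast board, loose, 0.6 kg, 130 (x) x 220 (y) x 16 mm high, edges rounded. Origin at the centre of its underside, x to its long back edge (roughly away from the robot), y along its length to the robot's left, z up. It has two round flat-bottomed wells in its top, each 3 mm deep with a steep wall and a darker cork floor.
- cup_well (a point): centre of the floor of the larger well, 54 mm diameter, 13 mm above the underside of the board (3 below its top); at x 6, y 50 of the board. Axes as the board's.
- shaker_well (a point): centre of the floor of the smaller well, 47 mm diameter, 13 mm above the underside of the board; at x 6, y -48 of the board. Axes as the board's.
- egg_cup: blue stoneware egg cup, loose, 90 g. Origin: centre of its underside, z up. In mm: foot 48 diameter, 4 high; bowl widest (52) 22 to 30 above the underside, narrowing to a 33 waist below; rim 49 at 44 up. Starts upright on the board, 29 to 48 from its well's centre, toward the board's left front corner. Push at the bowl's widest part: hit high, or hard against the well's far wall, it tips.
- egg: brown egg, loose, 58 g, 44 mm diameter, 58 mm long, standing blunt end down in the rim of the egg cup. Origin at its lower end, about 22 above the underside of the cup; its top is about 80 above the underside of the cup.
- salt_shaker: clear salt shaker with a grey perforated cap, loose, about 100 g (70 to 140). In mm: 90 high, foot 38 diameter, widest (44 diameter) 26 to 34 above the underside, cap 34 diameter; tips easily, push it low. Origin at the centre of its underside, z up. It starts upright on the board's top, 27 to 46 from the centre of its well, toward the board's right front corner.
- mug_counter: cream mug with a dark blue band and a side handle, 82 wide, 92 high mm; to be left alone. Origin at its underside.
- spice_a: glass spice jar, dark green contents, black cap, 44 dia, 107 high mm; to be left alone. Origin at its underside.
- spice_b: glass spice jar, orange contents, black cap, 44 dia, 107 high mm; to be left alone. Origin at its underside.
- kitchen_timer: white round wind-up timer with a red bar on its dial, 68 dia, 54 high mm; to be left alone. Origin at its underside.
- teaspoon: steel teaspoon, 130 long mm; to be left alone. Origin at its underside.
- lemon: lemon, 78x55x56 mm; to be left alone. Origin at its underside.
- tea_box: small beige card box with an orange stripe, 46x62x82 mm; to be left alone. Origin at its underside.
- sink_stopper: black rubber sink stopper with a steel knob, 82 dia, 35 high mm; to be left alone. Origin at its underside.
Things that resemble listed ones, but are neither listed nor needed, are in the scene too. What is shaped like the salt_shaker but pink or purple is not meant. Several things have the shape of the egg_cup; the one meant has the colours described above.

How it is judged:
By the outcome, as a careful person would: the job done as asked, in the order asked, and still so for the second after the job is handed in, with the robot touching nothing.
It also fails if it takes over 51 s, if anything falls off the work surface, if the arm or the gripper's body presses on something with over 40 N, if the wrist force passes 120 N, or if a joint passes its speed limit or range.

## Robot

A 6-joint arm with a two-finger parallel gripper is mounted at the origin on a cart in front of the work surface, level with it; the furniture and walls round the work are solid. World frame = base frame: x ahead of the robot, y to its left, z up, the work surface at z = 0. Lengths are in m, angles in degrees, forces in N, time in s.
With the tool pointing down it reaches from about 0.375 to 0.75 m from the base axis. Payload 9 kg.
Tool frame: the origin (TCP) lies where the fingers leave the gripper's body, on its centre line; the fingertips stand 73 mm ahead of it and the grasp point (between the pads) lies 54 mm ahead of it (robot.tip_reach is the distance from the TCP to the fingertips, in m); z points along the fingers, y is the line along which they close (so a half turn about z gives the same grasp; the last joint's range is limited). The gripper opens to 85 mm and grips with 20 to 120 N. Pads are 22 mm wide; open, the fingers measure 114 mm over their backs; the gripper's body (76 mm by 85 mm) begins 54 mm behind the grasp point. The pads swing forward as they close: fully open they stand 13 mm farther back than shut.
Start: joints at [-79.28, 5.964, 5.575, 89.605, 0, 77.527], TCP at [0.236, -0.552, 0.304] pointing down, gripper open.
Joint ranges: [-171.21, 171.21], [-48.23, 106.86], [-62.78, 66.21], [-105.2, 120.99], [-86.42, 89.51], [-180, 180]. Speed limits (degrees/s): [127.2, 127.2, 147.25, 180, 180, 180].

## Interface

Orientations are given as [roll, pitch, yaw] about the fixed x, y, z axes, in that order (R = Rz(yaw) Ry(pitch) Rx(roll)).
In Python, from plant import robot gives the robot as it stands. Calls block until the motion is done:
- robot.move_pose(position, orientation): joint-space move of the TCP to a pose.
- robot.line_to(position, vel=0.15, rotation=None, guard=None): straight line of the TCP; rotation=None keeps the orientation; vel is the mean speed in m/s. With guard (N) it stops when the force on the tool has changed by that much, and returns True; else False.
- robot.goto_joints(angles): joint-space move.
- robot.set_gripper(opening): finger opening in m; the grip force is fixed at half the most; returns when the fingers have stopped.
- robot.pause(seconds).
- robot.ik(position, orientation): joint angles nearest the present ones, or None.
- robot.observe(): the state.
- robot.grab_frame(name): name is "side" or "top" or "wrist"; returns the picture (384x512x3 uint8, blue, green, red); there is no depth.
- robot.get_calibration(name): a dict with "vertical_fov" (degrees; the focal length in pixels is half the picture's height over the tangent of half this angle, whatever the lens; pixels are square), "cx", "cy" (the principal point, pixels), "rvec" (rotation vector, rad) and "tvec" (3), from world to camera coordinates, as OpenCV has them. Camera axes: x right, y down, z forward; pixel columns grow to the right and rows downward; lengths in m; the calibration is good to about 2 mm. A picture is of the moment at which its call begins: read the wrist's pose just before it. get_calibration takes no time and is no camera call; for the wrist camera it gives the pose at the moment of the call.
A pose or a line that the arm cannot do raises robot.IKError and nothing moves.
- robot.job_done(): hands the job in; it is judged then, once.
The state is a dict: "time": time; "q": joint angles; "qvel": joint speeds; "joint_torque": joint torques, N m; "tool_pos": TCP position; "tcp_rot": TCP orientation; "ft_force": force on the tool from outside, world axes, zero at the start; "torque": the same for the moment, N m; "gripper_width": finger opening in m; "gripper_force": force on a finger pad.
Only numpy, scipy, OpenCV 4.12 (cv2) and the standard library are available. Lean on these libraries where they do the work, as an engineer would, in place of code of your own. Each camera call takes 0.05 s, during which the arm holds its last target. There are 200 camera calls.

## Working session

There is one attempt and no reset: what is moved stays moved. The work goes in short steps, each a Python script; the robot and the scene stay as the last script left them, time stands still between calls to the robot, and variables do not carry over. Pictures are saved under pics/ and viewed, at most 10 in all, crops included, and the job is handed in when it is done.

```bash
ls; mkdir -p pics
cat > h.py <<'E'
import numpy as np, cv2
from plant import robot
def cal(n):
    c=robot.get_calibration(n); f=192/np.tan(np.radians(c["vertical_fov"]/2))
    R=cv2.Rodrigues(np.array(c["rvec"],float))[0]; t=np.array(c["tvec"],float).ravel()
    return dict(f=f,cx=c["cx"],cy=c["cy"],R=R,t=t,raw=c)
def ray(c,u,v,z):
    d=c["R"].T@np.array([(u-c["cx"])/c["f"],(v-c["cy"])/c["f"],1]); o=-c["R"].T@c["t"]
    return o+d*(z-o[2])/d[2]
def proj(c,p):
    q=c["R"]@np.array(p,float)+c["t"]; return c["f"]*q[:2]/q[2]+[c["cx"],c["cy"]]
E
python3 - <<'E'
from h import *
ims=[]
for n in ("top","side"):
    c=cal(n); print(n,c["raw"],-c["R"].T@c["t"]); im=robot.grab_frame(n); cv2.imwrite(f"pics/{n}0.png",im); ims.append(im)
cv2.imwrite("pics/both.png",cv2.resize(np.vstack(ims),(400,600)))
E
```

```text
pics
top {'vertical_fov': 44.26372537055094, 'cx': 251.92668021422455, 'cy': 193.40424230927024, 'rvec': array([ 1.54028574, -2.16927748,  0.76402527]), 'tvec': array([0.15001926, 0.42506964, 1.4795937 ])} [-0.49688653  0.35064425  1.42216028]
side {'vertical_fov': 43.29012786912214, 'cx': 252.82128498056952, 'cy': 186.28313048041363, 'rvec': array([ 0.09964454, -2.80815229,  1.3761801 ]), 'tvec': array([0.48290285, 0.06255899, 1.67267744])} [0.41907669 1.31197193 1.06680035]
```

View pics/top0.png

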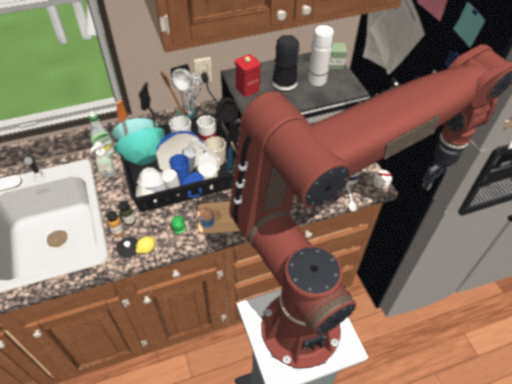

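View pics/side0.png

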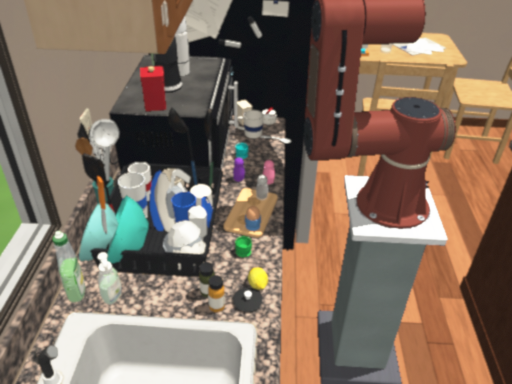

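The top view shows the board at about (215,215), partly hidden by the arm, with the blue cup and egg at (207,215) and a green cup-like decoy at (178,224). The side view shows the board at (250,212), the blue cup at (253,217) and the clear shaker at (262,187). The decoys there are purple (239,170), pink (269,172), turquoise (242,150) and green (244,246).

Run:
```python
from h import *
c=cal("side")
for nm,u,v,z in [("board",250,212,.016),("cupfoot",253,228,.02),("shakerfoot",262,196,.02),("green",244,255,0),("purple",239,180,0),("pink",269,180,0),("turq",242,156,0),("rackcorner",212,270,.0),("boxcorner",215,185,0),("counteredge",290,200,0),("board BL",240,193,.016),("board BR",278,197,.016),("FL",263,234,.016),("BackL",224,229,.016)]:
    print(nm,ray(c,u,v,z).round(3))
s=robot.observe(); w=cal("wrist")
from scipy.spatial.transform import Rotation as Ro
print(s["tool_pos"],s["tcp_rot"],s["time"])
T=Ro.from_euler("xyz",s["tcp_rot"],degrees=True).as_matrix()
print("cam in tool",T.T@(-w["R"].T@w["t"]-s["tool_pos"])); print((w["R"]@T).round(3)); print(w["f"],w["raw"]["vertical_fov"])
p=[.5,.05,.30]
for yaw in (s["tcp_rot"][2],0,90,-90,180): print(yaw,robot.ik(p,[180,0,yaw]))
```

```text
board [0.487 0.099 0.016]
cupfoot [0.472 0.18  0.02 ]
shakerfoot [0.452 0.016 0.02 ]
green [0.493 0.281 0.   ]
purple [ 0.54  -0.094  0.   ]
pink [ 0.431 -0.104  0.   ]
turq [ 0.542 -0.25   0.   ]
rackcorner [0.582 0.349 0.   ]
boxcorner [ 0.624 -0.057  0.   ]
counteredge [0.354 0.006 0.   ]
board BL [0.529 0.001 0.016]
board BR [0.396 0.012 0.016]
FL [0.439 0.201 0.016]
BackL [0.564 0.188 0.016]
[ 0.23627532 -0.55129026  0.30319341] [-1.79933281e+02 -1.53097952e-02  2.31935067e+01] 0.1
cam in tool [ 0.06688246 -0.00015284 -0.07024734]
[[-0.     1.    -0.001]
 [-0.964 -0.    -0.267]
 [-0.267  0.001  0.964]]
287.0012312390781 67.56399052450287
23.193506745964054 [ -9.23570771 -11.16169245 -11.48672992  89.67496253   0.
 147.57078555]
0 [ -9.23570771 -11.16169245 -11.48672992  89.67496253   0.
 170.76429229]
90 [ -9.23570771 -11.16169245 -11.48672992  89.67496253   0.
  80.76429229]
-90 [ -9.23570771 -11.16169245 -11.48672992  89.67496253   0.
 -99.23570771]
180 [ -9.23570771 -11.16169245 -11.48672992  89.67496253   0.
  -9.23570771]
```

Run:
```python
from h import *
robot.move_pose([.19,-.44,.30],[180,0,113]); robot.move_pose([.46,.09,.27],[180,0,180])
robot.set_gripper(0.026)
s=robot.observe(); print(s["time"],s["tool_pos"],s["tcp_rot"],s["gripper_width"],robot.tip_reach)
np.save("w1cal.npy",cal("wrist"),allow_pickle=True); cv2.imwrite("pics/w1.png",robot.grab_frame("wrist"))
```

```text
4.275 [0.45999601 0.08998544 0.27000993] [ 1.79999914e+02  2.41904558e-04 -1.79999785e+02] 0.0261186298715744 0.0726
```

View pics/w1.png

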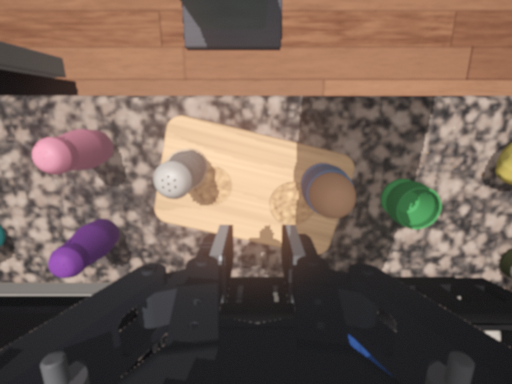

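The wrist view (up = toward the robot, right = +y) shows the board with corners near (178,118), (353,158), (330,248) and (155,208). The wells are at about (290,200) and (212,185). Candidates for the cup are blue with a brown egg at (325,188), green at (411,203) and turquoise at the far left edge; blue fits the description. Candidates for the shaker are grey-capped clear at (178,172), pink at (70,152) and purple at (85,248); the clear one fits. I'll take one closer view to confirm both and measure.

Run:
```python
from h import *
robot.line_to([.52,.09,.23],vel=.12)
robot.pause(.1)
c=cal("wrist"); np.save("w2cal.npy",c,allow_pickle=True); im=robot.grab_frame("wrist"); cv2.imwrite("pics/w2.png",im)
print(robot.observe()["time"], -c["R"].T@c["t"])
cv2.imwrite("pics/w2z.png",cv2.resize(im[20:260,100:420],(800,600),interpolation=cv2.INTER_CUBIC))
```

```text
5.225 [0.45148326 0.08992279 0.30086954]
```

View pics/w2z.png

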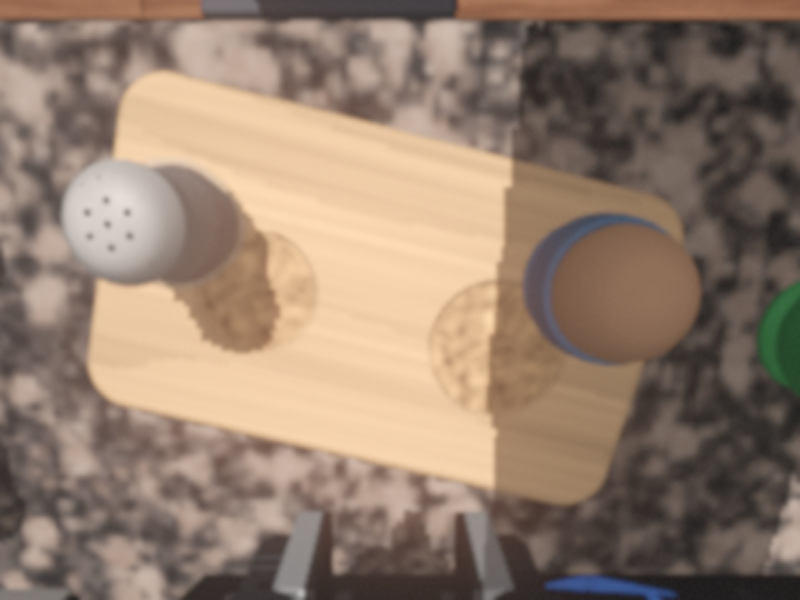

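The enlarged crop confirms the blue cup with the brown egg (crop about (610,288)) and the clear shaker with the grey cap (cap at crop (124,221)). The wells are at about crop (497,347) and (257,293), and the whole board outline is visible.

Run:
```python
from h import *
c=np.load("w2cal.npy",allow_pickle=True).item(); im=cv2.imread("pics/w2.png")
P=lambda u,v,z: ray(c,100+u/2.5,20+v/2.5,z)
for n,u,v,z in [("cupwell",497,347,.013),("shwell",257,293,.013),("rim",614,286,.060),("bowl left edge",524,290,.042),("egg",625,292,.066),("cap",124.5,221,.106),("capold",107,222,.106),("sh wide R edge",240,228,.046),("shwide c",178,225,.046)]: print(n,(P(u,v,z)*1000).round(1))
hsv=cv2.cvtColor(im,cv2.COLOR_BGR2HSV)
m=((hsv[...,0]>8)&(hsv[...,0]<25)&(hsv[...,1]>85)).astype(np.uint8)*255
m[:35]=0; m[225:]=0
m=cv2.morphologyEx(m,cv2.MORPH_OPEN,np.ones((3,3)))
cs,_=cv2.findContours(m,cv2.RETR_EXTERNAL,cv2.CHAIN_APPROX_NONE); k=max(cs,key=cv2.contourArea).reshape(-1,2)
W=np.array([ray(c,u,v,.013)[:2] for u,v in k])*1000
# fit 4 lines from manual edge starts
E={"front":((190,75),(640,190)),"back":((130,405),(530,497)),"left":((97,300),(90,350)),"right":((640,370),(612,465))}
L={}
for n,(a,b) in E.items():
    a=P(*a,.013)[:2]*1000;b=P(*b,.013)[:2]*1000;d=(b-a)/np.linalg.norm(b-a);q=W-a
    s=(abs(q@[-d[1],d[0]])<5)&(q@d>0)&(q@d<np.linalg.norm(b-a)); vx,vy,x,y=cv2.fitLine(W[s].astype(np.float32),cv2.DIST_HUBER,0,.01,.01).ravel()
    if vy<0 and n in("front","back"): vx,vy=-vx,-vy
    L[n]=(vx,vy,x,y); print(n,s.sum(),np.degrees(np.arctan2(vy,vx)).round(2),(x.round(1),y.round(1)))
a=np.mean([np.degrees(np.arctan2(-L[n][0],L[n][1])) for n in("front","back")]); yaw=a
ey=np.array([-np.sin(np.radians(yaw)),np.cos(np.radians(yaw))]); ex=np.array([ey[1],-ey[0]])
pf,pb,pl,pr=[np.array(L[n][2:]) for n in("front","back","left","right")]
print("yaw",yaw,"size",(pb-pf)@ex,(pr-pl)@ey)
cen=ex*((pf+pb)@ex)/2+ey*((pl+pr)@ey)/2; print("centre",cen,"cup well",cen+6*ex+50*ey,"sh well",cen+6*ex-48*ey)
vis=im.copy(); vis[m>0]=(0,0,255); cv2.imwrite("pics/m.png",vis)
```

```text
cupwell [498.8 132.1  13. ]
shwell [477.3  36.2  13. ]
rim [470.8 163.1  60. ]
bowl left edge [473.6 136.6  42. ]
egg [472.2 165.   66. ]
cap [450.4  19.8 106. ]
capold [450.6  15.2 106. ]
sh wide R edge [452.4  37.6  46. ]
shwide c [451.4  16.4  46. ]
front 55 76.59 (np.float32(434.8), np.float32(165.2))
back 18 63.21 (np.float32(561.0), np.float32(139.2))Traceback (most recent call last):
  File "<stdin>", line 16, in <module>
cv2.error: OpenCV(4.12.0) /io/opencv/modules/imgproc/src/linefit.cpp:50: error: (-215:Assertion failed) count > 0 in function 'fitLine2D_wods'
```

Well spacing comes out at 98.3 mm against a nominal 98 mm, so the measurement holds. I'll push the cup first, with the two fingers slightly open as a cradle.

```bash
cat >> h.py <<'E'
def push(obj,well,back,tipz,stops,guard=4,clear=22,first=True,phi=None):
    """cradle push: TCP trails object centre by `back`; stops = distances of the object short of the well centre"""
    obj=np.array(obj);well=np.array(well);d=well-obj;D=np.linalg.norm(d);d=d/D
    if phi is not None: d=np.array([np.cos(phi),np.sin(phi)])
    ori=[180,0,np.degrees(np.arctan2(d[1],d[0]))+180]; z=tipz+robot.tip_reach
    a=obj-d*(back+clear); at=lambda p,h:[p[0],p[1],h]
    robot.move_pose(at(a,.195),ori); robot.line_to(at(a,z),vel=.1,guard=8)
    f0=np.array(robot.observe()["ft_force"])
    robot.line_to(at(obj-d*(back+4),z),vel=.06,guard=guard)
    for s in stops:
        hit=robot.line_to(at(well-d*(back+s),z),vel=.03,guard=guard); o=robot.observe()
        print(s,hit,(np.array(o["ft_force"])-f0).round(2),(np.array(o["tool_pos"])*1000).round(1),round(o["time"],2))
        if hit: break
    robot.pause(.2)
    p=np.array(robot.observe()["tool_pos"][:2]); robot.line_to(at(p-d*.03,z),vel=.06); robot.line_to(at(p-d*.03,.20),vel=.15)
def look(name,p=(.52,.09,.23)):
    robot.move_pose(list(p),[180,0,180]); robot.pause(.1)
    c=cal("wrist"); np.save(name+"cal.npy",c,allow_pickle=True); im=robot.grab_frame("wrist"); cv2.imwrite(f"pics/{name}.png",im)
    cv2.imwrite(f"pics/{name}z.png",cv2.resize(im[20:260,100:420],(800,600),interpolation=cv2.INTER_CUBIC)); print(robot.observe()["time"])
E
python3 - <<'E'
from h import *
push([.4710,.1630],[.4988,.1321],.0335,.038,[.025,.015,.010,.006,.003,.001])
look("w3")
E
```

```text
Traceback (most recent call last):
  File "h.py", line 18, in push
    robot.move_pose(at(a,.195),ori); robot.line_to(at(a,z),vel=.1,guard=8)
    ~~~~~~~~~~~~~~~^^^^^^^^^^^^^^^^
plant.IKError: the arm cannot take that pose within its joint ranges
```

Run:
```python
from h import *
for p in [(.434,.204),(.434,.16),(.45,.2),(.41,-.01),(.42,.02),(.4,.1)]:
  for z in (.195,.111,.15,.25):
    print(p,z,[ (None if (q:=robot.ik([*p,z],[180,t,y])) is None else np.round(q).astype(int).tolist()) for y,t in((132,0),(-48,0),(180,0),(132,15),(132,-15))])
```

```text
(0.434, 0.204) 0.195 [[9, -15, -26, 79, 0, 57], [9, -15, -26, 79, 0, -123], [9, -15, -26, 79, 0, 9], [16, -21, -31, 73, -13, 63], [4, -7, -20, 87, 12, 51]]
(0.434, 0.204) 0.111 [[9, -12, -32, 70, 0, 57], [9, -12, -32, 70, 0, -123], [9, -12, -32, 70, 0, 9], [16, -18, -38, 63, -13, 63], [4, -4, -26, 78, 12, 51]]
(0.434, 0.204) 0.15 [[9, -14, -29, 74, 0, 57], [9, -14, -29, 74, 0, -123], [9, -14, -29, 74, 0, 9], [16, -19, -35, 68, -13, 63], [4, -6, -23, 82, 12, 51]]
(0.434, 0.204) 0.25 [[9, -16, -20, 85, 0, 57], [9, -16, -20, 85, 0, -123], [9, -16, -20, 85, 0, 9], [16, -21, -26, 79, -13, 63], [4, -8, -15, 93, 12, 51]]
(0.434, 0.16) 0.195 [[4, -18, -28, 80, 0, 52], [4, -18, -28, 80, 0, -128], [4, -18, -28, 80, 0, 4], [10, -26, -35, 73, -13, 58], [-2, -9, -21, 88, 11, 45]]
(0.434, 0.16) 0.111 [[4, -15, -35, 71, 0, 52], [4, -15, -35, 71, 0, -128], [4, -15, -35, 71, 0, 4], [10, -23, -42, 63, -13, 58], [-2, -6, -27, 79, 11, 45]]
(0.434, 0.16) 0.15 [[4, -17, -32, 75, 0, 52], [4, -17, -32, 75, 0, -128], [4, -17, -32, 75, 0, 4], [10, -24, -39, 68, -13, 58], [-2, -7, -25, 83, 11, 45]]
(0.434, 0.1
[... 1991 characters left out ...]
-29, 88, 0, -15], [-10, -40, -39, 79, -9, 37], [-19, -13, -20, 97, 7, 28]]
(0.4, 0.1) 0.195 [[-4, -28, -36, 82, 0, 44], [-4, -28, -36, 82, 0, -136], [-4, -28, -36, 82, 0, -4], [2, -39, -44, 75, -11, 49], [-10, -17, -28, 90, 9, 37]]
(0.4, 0.1) 0.111 [[-4, -26, -43, 73, 0, 44], [-4, -26, -43, 73, 0, -136], [-4, -26, -43, 73, 0, -4], [2, -37, -51, 66, -11, 49], [-10, -13, -34, 81, 9, 37]]
(0.4, 0.1) 0.15 [[-4, -28, -40, 77, 0, 44], [-4, -28, -40, 77, 0, -136], [-4, -28, -40, 77, 0, -4], [2, -38, -48, 70, -11, 49], [-10, -15, -32, 85, 9, 37]]
(0.4, 0.1) 0.25 [[-4, -28, -30, 88, 0, 44], [-4, -28, -30, 88, 0, -136], [-4, -28, -30, 88, 0, -4], [2, -38, -38, 81, -11, 49], [-10, -17, -23, 96, 9, 37]]
```

The poses are all feasible. The fault is my default `clear=22`, which is read in metres; it should be 0.022.

```bash
sed -i 's/clear=22/clear=.022/' h.py
python3 - <<'E'
from h import *
push([.4710,.1630],[.4988,.1321],.0335,.038,[.025,.015,.010,.006,.003,.001])
look("w3")
E
```

```text
Traceback (most recent call last):
  File "h.py", line 20, in push
    robot.line_to(at(obj-d*(back+4),z),vel=.06,guard=guard)
    ~~~~~~~~~~~~~^^^^^^^^^^^^^^^^^^^^^^^^^^^^^^^^^^^^^^^^^^
plant.IKError: the arm cannot follow that straight line within its joint ranges
```

```bash
sed -i 's/back+4)/back+.004)/' h.py
python3 - <<'E'
from h import *
print(robot.observe()["tool_pos"],robot.observe()["time"],robot.observe()["ft_force"])
push([.4710,.1630],[.4988,.1321],.0335,.038,[.025,.015,.010,.006,.003,.001])
look("w3")
E
```

```text
[0.43429416 0.20431663 0.11126507] 7.225 [-0.43189703  0.13334716  0.58021854]
0.025 False [ 1.22  1.01 -1.61] [459.7 175.5 110.5] 9.93
0.015 False [ 1.29  0.25 -0.72] [466.5 168.  110.6] 10.42
0.01 False [ 0.85  0.73 -0.48] [469.8 164.2 110.5] 10.73
0.006 False [ 1.04  1.11 -1.6 ] [472.4 161.3 110.5] 11.02
0.003 False [-0.1   0.32 -1.23] [474.4 159.1 110.6] 11.27
0.001 False [-0.19  0.72 -1.41] [475.8 157.7 110.6] 11.52
14.2333
```

View pics/w3z.png

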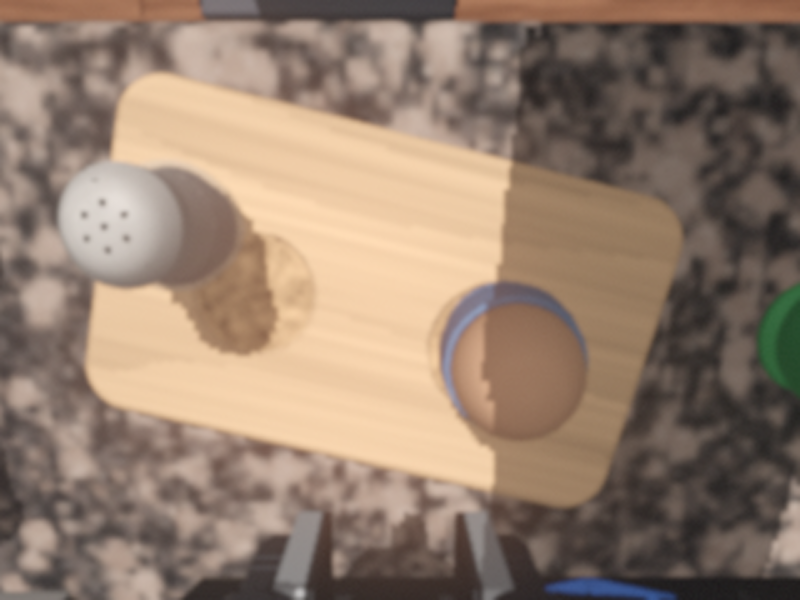

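The board has not moved. The cup now stands over the large well, with its rim spanning crop 443 to 587 and the rim's top edge at 283. I'll check the centre numerically.

Run:
```python
from h import *
c=np.load("w3cal.npy",allow_pickle=True).item(); im=cv2.imread("pics/w3.png")
P=lambda u,v,z: ray(c,100+u/2.5,20+v/2.5,z)
hsv=cv2.cvtColor(im,cv2.COLOR_BGR2HSV)
m=((hsv[...,0]>100)&(hsv[...,0]<150)&(hsv[...,1]>40)).astype(np.uint8); m[:120]=0;m[205:]=0;m[:,:260]=0;m[:,350:]=0
ys,xs=np.nonzero(m); print(len(xs),xs.min(),xs.max(),ys.min(),ys.max())
# outer arc: first blue pixel along rays from centre
cen=np.array([100+515/2.5,20+355/2.5]); pts=[]
for a in np.radians(np.arange(180,340,6)):
    r=[k for k in np.arange(15,40,.25) if m[int(round(cen[1]+k*np.sin(a))),int(round(cen[0]+k*np.cos(a)))]]
    if r: pts.append(cen+max(r)*np.array([np.cos(a),np.sin(a)]))
from scipy.optimize import least_squares
for z,R in((.060,24.5),(.057,24.5),(.042,26),(.039,26)):
    W=np.array([ray(c,u,v,z)[:2] for u,v in pts])*1000
    s=least_squares(lambda p:np.hypot(*(W-p).T)-R,[500,130],loss="soft_l1"); t=least_squares(lambda p:np.hypot(*(W-p[:2]).T)-p[2],[500,130,R],loss="soft_l1")
    print(z,s.x.round(1),"rms",np.sqrt(np.mean(s.fun**2)).round(2),"free",t.x.round(1))
for z in(.057,.06): print("manual",(P(515,355,z)*1000).round(1))
print("well",(P(496,348,.013)*1000).round(1),(P(256,294,.013)*1000).round(1),"cap",(P(121,223,.106)*1000).round(1))
cv2.imwrite("pics/w3c.png",cv2.resize(im[120:210,250:370],(800,600),interpolation=cv2.INTER_CUBIC))
```

```text
20 284 326 142 150
0.06 [496.4 133.2] rms 0.14 free [490.1 126.8  15.7]
0.057 [496.7 133.5] rms 0.14 free [490.6 127.3  15.9]
0.042 [499.5 136.2] rms 0.15 free [493.  129.6  16.8]
0.039 [499.8 136.5] rms 0.15 free [493.5 130.   17. ]
manual [493.6 132.2  57. ]
manual [493.1 131.7  60. ]
well [498.4 132.   13. ] [476.9  36.5  13. ] cap [450.3  19.8 106. ]
```

View pics/w3c.png

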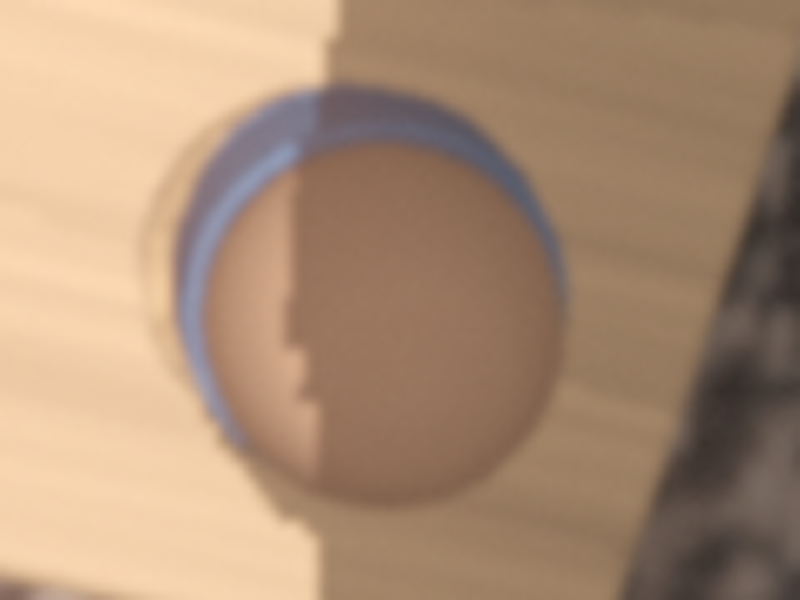

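Enlarged, the rim spans u 180 to 567, so its centre is about (374,305). That puts the rim at about (496.7,132), within 2 mm of the well centre, and the push force dropped at the last 3 mm. The cup appears seated, and I'll verify it obliquely later. Shaker next.

```bash
sed -i 's/vel=.03,guard/vel=.022,guard/' h.py
python3 - <<'E'
from h import *
push([.4508,.0185],[.4771,.0363],.0287,.041,[.018,.013,.009,.006,.004,.002,.001])
# oblique view: tool tilted, camera low on the robot side
o=None
for p,ori in [((.40,.085,.20),[180,-30,180]),((.42,.085,.20),[180,-20,180]),((.40,.085,.20),[180,30,180])]:
    q=robot.ik(list(p),ori); print(p,ori,None if q is None else np.round(q))
print(robot.observe()["time"])
look("w4")
E
```

```text
0.018 False [-0.95  0.32 -1.05] [438.3  10.2 113.5] 17.45
0.013 False [-1.89 -0.57  0.55] [442.6  13.  113.6] 17.82
0.009 False [-2.1  -0.62  0.09] [445.9  15.2 113.6] 18.16
0.006 False [-1.43 -0.95 -0.96] [448.4  16.9 113.6] 18.44
0.004 False [-0.95 -0.59 -0.27] [450.1  18.  113.6] 18.69
0.002 False [-1.51 -0.64 -0.54] [451.7  19.1 113.6] 18.94
0.001 False [-2.13 -1.05  2.17] [452.5  19.7 113.6] 19.19
(0.4, 0.085, 0.2) [180, -30, 180] [ -5.   6. -11. 104.  -2.  -4.]
(0.42, 0.085, 0.2) [180, -20, 180] [ -5.  -2. -15.  96.  -2.  -5.]
(0.4, 0.085, 0.2) [180, 30, 180] None
20.7667
21.7167
```

View pics/w4z.png

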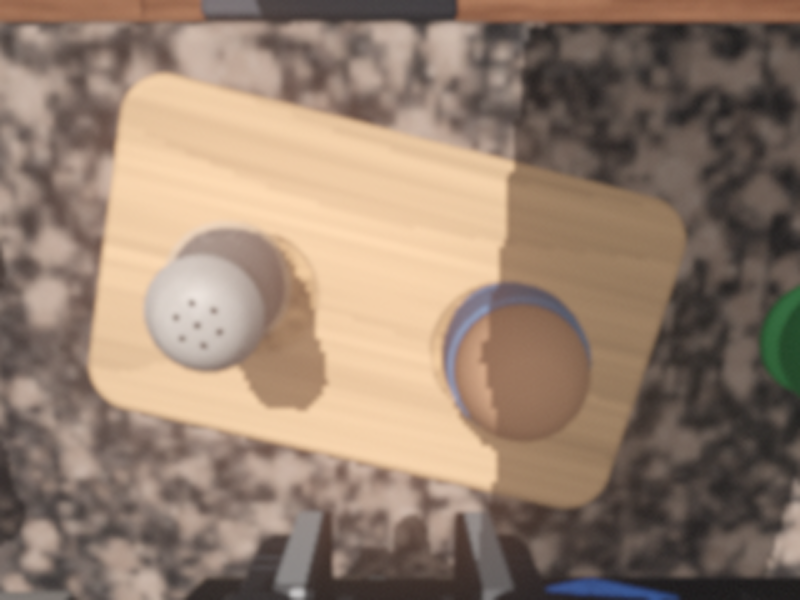

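The shaker is upright with its cap at crop (206,312), over the small well. The board and cup are unchanged. I'll compute positions and take one oblique view from the right, over the open area, to check the seating.

Run:
```python
from h import *
c=np.load("w4cal.npy",allow_pickle=True).item()
P=lambda u,v,z: (ray(c,100+u/2.5,20+v/2.5,z)*1000).round(1)
print("cap",P(206,312,.103),P(206,312,.106),"widest R edge",P(286,285,.043),"top edge",P(232,226,.043),"rim",P(518,362,.057))
ori=[180,28,-90]
for p in [(.47,-.10,.20),(.47,-.08,.20),(.47,-.06,.22)]:
    q=robot.ik(list(p),ori); print(p,None if q is None else np.round(q))
    if q is not None:
        robot.move_pose([.47,-.02,.25],[180,0,-90]); robot.move_pose(list(p),ori); robot.pause(.1)
        c=cal("wrist"); np.save("w5cal.npy",c,allow_pickle=True); im=robot.grab_frame("wrist"); cv2.imwrite("pics/w5.png",im); print(robot.observe()["time"],-c["R"].T@c["t"])
        sp=proj(c,[.477,.036,.06]);cp=proj(c,[.498,.132,.06]);print(sp,cp); break
```

```text
cap [473.5  38.4 103. ] [473.2  39.2 106. ] widest R edge [470.9  51.7  43. ] top edge [450.9  33.8  43. ] rim [495.7 132.2  57. ]
(0.47, -0.1, 0.2) [ -39.   -0.  -15.   93.   22. -132.]
24.0 [ 0.46963959 -0.19198083  0.23100649]
[249.27929338 239.33835092] [233.26930955 287.68656776]
```

View pics/w5.png

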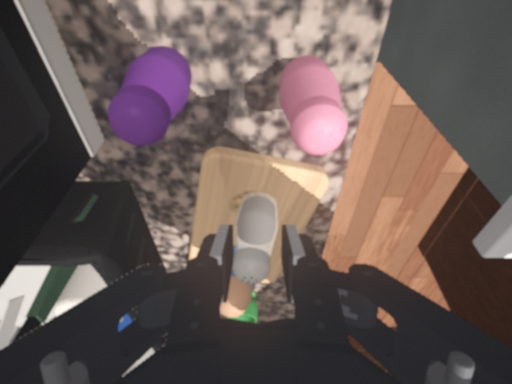

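This oblique view shows the shaker standing at about (256,235) with its foot at about (256,200), but it is too coarse to judge. I'll enlarge both views in one montage.

Run:
```python
from h import *
a=cv2.imread("pics/w4.png")[100:185,140:253]; b=cv2.imread("pics/w5.png")[175:295,195:315]
A=cv2.resize(a,None,fx=4,fy=4,interpolation=cv2.INTER_CUBIC)  #452x340
B=cv2.resize(b,None,fx=2.9,fy=2.9,interpolation=cv2.INTER_CUBIC) #348
o=np.zeros((348,800,3),np.uint8); o[:A.shape[0],:A.shape[1]]=A; o[:B.shape[0],452:452+B.shape[1]]=B
cv2.imwrite("pics/mont.png",o)
c=np.load("w5cal.npy",allow_pickle=True).item()
for n,p in [("sh foot c z13",[.4771,.0363,.013]),("foot front -19y",[.4771,.0173,.013]),("well near edge top",[.4771,.0128,.016]),("cap top",[.4771,.0363,.103])]: 
    q=proj(c,p); print(n,q.round(1),((q-[195,175])*2.9+[452,0]).round())
c=np.load("w4cal.npy",allow_pickle=True).item()
for n,p in [("well",[.4771,.0363,.016]),("wide c",[.4771,.0363,.043]),("cap top",[.4771,.0363,.103])]: 
    q=proj(c,p); print(n,((q-[140,100])*4).round(), "px/mm",(287/(.3009-p[2])/1000*4))
```

```text
sh foot c z13 [250.1 204.8] [612.  86.]
foot front -19y [249.8 192.3] [611.  50.]
well near edge top [249.7 191.2] [610.  47.]
cap top [248.2 279.6] [606. 303.]
well [251. 153.] px/mm 4.0294840294840295
wide c [229. 164.] px/mm 4.451337727801473
cap top [159. 200.] px/mm 5.800909550277917
```

View pics/mont.png

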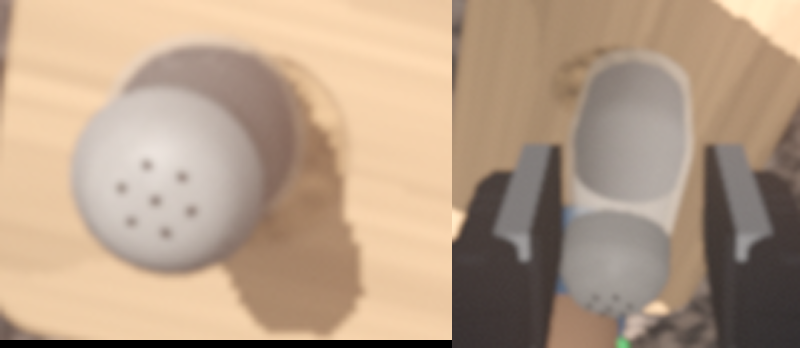

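Enlarged, the shaker's body (edges at u=298 and v=37) is 5–8 mm short of the well while its cap (167,180) is nearly centred. It leans forward with its rear foot still on the lip, so it needs another push. I'll check the cup for a similar lean first.

Run:
```python
from h import *
c=np.load("w3cal.npy",allow_pickle=True).item()
R=lambda u,v,z:(ray(c,250+u/6.667,120+v/6.667,z)*1000).round(1)
print("rim",R(375,311,.057),"bowl",R(372,275,.039),"egg tip-ish",R(385,325,.07))
# predicted pixels of upright cup centred in the well, for comparison
for z,r in((.057,24.5),(.039,26)):
    C=np.array([.4984,.1320,z]); E=np.array([proj(c,C+r/1000*np.array([np.cos(a),np.sin(a),0])) for a in np.linspace(0,6.28,90)])
    E=(E-[250,120])*6.667; print(z,"u",E[:,0].min().round(),E[:,0].max().round(),"v",E[:,1].min().round(),E[:,1].max().round())
```

```text
rim [497.6 132.6  57. ] bowl [496.  135.1  39. ] egg tip-ish [496.9 131.7  70. ]
0.057 u 180.0 561.0 v 125.0 499.0
0.039 u 160.0 538.0 v 101.0 474.0
```

The cup's bowl is offset about 3–4 mm along the push line while its rim is nearly centred, so it also looks slightly lean and not fully in. I'll nudge the cup a few mm further, very slowly, then the shaker.

Run:
```python
from h import *
robot.move_pose([.46,.02,.25],[180,0,180])
w=np.array([.4984,.1320]); d=np.array([.669,-.743])
push(w-d*.004,w,.0335,.038,[0.001,0,-.001,-.002],clear=.014,guard=4)
c=cal("wrist")
w=np.array([.4771,.0363]); d=np.array([.80,.60])
push(w-d*.008,w,.0287,.041,[.003,.001,-.001,-.0025,-.0035],clear=.014,guard=5)
look("w6")
a=cv2.imread("pics/w6.png"); A=a[95:185,140:260]; B=a[120:210,250:370]
f=lambda x:cv2.resize(x,(400,300),interpolation=cv2.INTER_CUBIC)
o=np.vstack([np.hstack([f(A),f(B)]),np.hstack([f(cv2.imread("pics/w4.png")[95:185,140:260]),f(cv2.imread("pics/w4.png")[120:210,250:370])])])
cv2.imwrite("pics/m6.png",o)
c=np.load("w6cal.npy",allow_pickle=True).item()
for n,C,rs,off in [("cup",(.4984,.1320),((.057,24.5),(.039,26)),(250,120)),("sh",(.4771,.0363),((.100,17),(.043,22)),(140,95))]:
  for z,r in rs:
    E=np.array([proj(c,[C[0]+r/1000*np.cos(t),C[1]+r/1000*np.sin(t),z]) for t in np.linspace(0,6.28,90)]); E=(E-off)*3.333
    print(n,z,"u",E[:,0].min().round(),E[:,0].max().round(),"v",E[:,1].min().round(),E[:,1].max().round())
```

```text
0.001 False [-0.19  0.88 -0.39] [475.4 157.6 110.6] 28.64
0 False [-0.2   1.54 -0.15] [476.  156.9 110.6] 28.89
-0.001 False [ 0.27  0.52 -1.01] [476.6 156.1 110.5] 29.14
-0.002 False [-1.08  0.31 -1.31] [477.3 155.4 110.6] 29.39
0.003 False [-0.32 -0.29 -1.07] [451.7  17.3 113.5] 34.48
0.001 False [-0.59 -0.39 -0.85] [453.4  18.5 113.6] 34.73
-0.001 False [-0.99  1.18 -0.28] [455.   19.7 113.6] 34.98
-0.0025 False [-0.43  0.48 -0.44] [456.2  20.6 113.6] 35.23
-0.0035 False [0.06 0.16 0.13] [457.   21.2 113.6] 35.48
38.0333
cup 0.057 u 94.0 284.0 v 63.0 250.0
cup 0.039 u 84.0 273.0 v 51.0 237.0
sh 0.1 u 54.0 217.0 v 98.0 261.0
sh 0.043 u 108.0 274.0 v 68.0 235.0
```

View pics/m6.png

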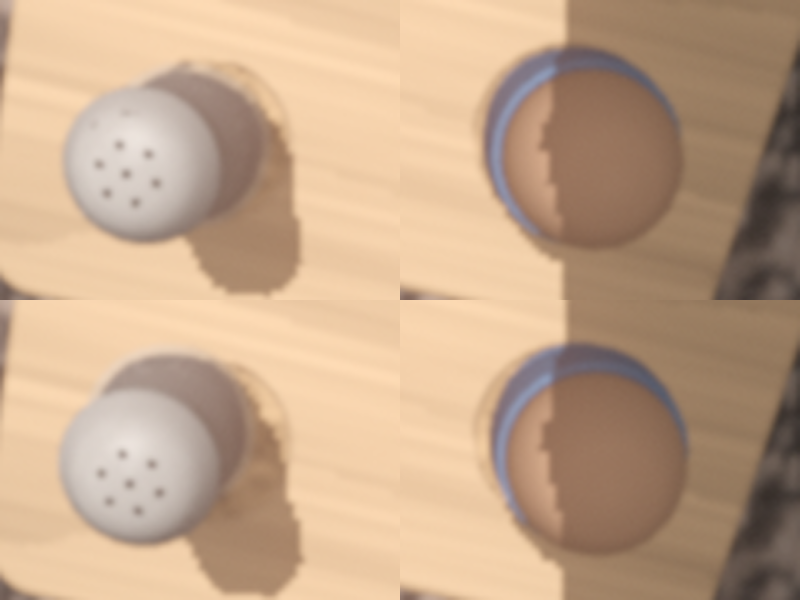

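Top row of the montage is after the nudges, bottom row before. The shaker's body moved about 5 mm into the well while its cap (142,163) stayed put, so the lean is gone. The cup's bowl edges (u 85, v 46) now match the predicted seated upright pose (84, 51). The push forces fell to about zero, so both are seated.

```bash
python3 -c "
from h import *
print(robot.job_done())"
```

```text
the job is handed in; nothing more can be done
None
```

I handed the job in at about 38 s: images show the egg cup, egg still in it, upright in the left well and the salt shaker upright in the right one; both first stopped leaning on the lip and needed a second light push, cup first each time.

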